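Slide the hand blender's battery pack into its charging bay

TASK

Put the battery pack on charge: slide it groove side up and rounded nose first into the mouth of the charging bay and push it home until the spring catch on the roof clicks down into its groove and holds it. Do not press it hard against the charger once the catch has clicked or at any other time, and leave the salt shaker, the spice jar and the mug as they are.

Things in the scene. Friction and masses are not known exactly. Their poses are not given: they have to be found in the camera images.
- pack: loose black plastic battery pack, a flat block 130 mm long (x), 56 wide (y), 30 high (z), 0.2 to 0.4 kg, lying groove side up on the worktop. Origin: centre of its underside. +x points to the nose (edges rounded 4 to 6 mm, two brass contacts). A groove 16 mm wide, 4 mm deep runs across the top, centred at x = -20 mm (nearer the tail). Can be gripped across its 56 mm width
- pack_tail (a point): centre of the pack's flat tail end face (56 x 30 mm), at pack x = -65 mm, 15 mm above its underside; its axes are the pack's. When home, the tail stands only 0 to 22 mm out of the mouth, too little to grip well at the sides, so the last part has to be pushed on this face
- charger: grey charging bay fixed on the worktop, a low case 156 mm long (x from -70 to +86), 76 wide (y), 44 high (the catch's tab stands 7 mm higher), closed but for the mouth at its -x end. Origin: on the worktop, mid width. The pack goes in along +x. Inside 58.4 mm wide, 31.6 high, floor 6 mm above the worktop, roof 6 mm thick. A rigid stop hidden inside lies between x = +40 and +60 mm
- mouth (a point): middle of the sill of the charger's mouth: charger x = -70 mm, y = 0, on the inner floor, 6 mm above the worktop; axes as the charger's, x points inward. How deep the pack goes differs from time to time and is not measured: its origin ends between charger x = -27 and -5 mm, found by feel. Pushing with over 30 N counts as forcing
- catch (a joint): spring catch, a black ribbed tab in the roof 85 mm before the hidden stop (set with it, so at charger x -45 to -25 mm), over a roller. Value in m: 0 = down, about 0.003 = riding on the pack. The nose lifts it (push of 5 to 12 N; then 3 to 10 N of drag, the last 7 mm against sprung contacts); it drops to 0 (the click) in the groove, 2 mm before the rigid stop, and then holds the pack
- salt_shaker: loose salt shaker, 44 mm across, 90 mm high, standing on the worktop; origin: centre of its underside. Leave alone
- spice_jar: loose glass spice jar with a mustard cap, 45 mm across, 100 mm high, standing on the worktop; origin: centre of its underside. Leave alone
- mug: loose white mug, 92 mm across, 127 mm with its handle, 95 mm high, standing on the worktop; origin: centre of its underside. Leave alone
There are look-alikes about, which are no part of the job. Leave any purple look-alike of the pack alone.

How it is judged:
At the end, for the whole second after the job is handed in: the pack is inside the bay, on its floor, its origin at charger x between -30.5 and -2 mm, within 4 mm of the middle and 0.08 rad of straight, with the catch down (below 1 mm) in its groove, and at rest (x of pack in the frame of charger between -0.0305 and -0.002 m and y of pack in the frame of charger between -0.004 and 0.004 m and z of pack in the frame of charger between 0.004 and 0.009 m and angle between the x axis of pack and the x axis of charger, either way round below 0.08 rad and value of joint catch below 0.001 m and linear speed of pack below 0.01 m/s); the robot touches nothing.
It fails at once if the pack was forced against the charger (over 45 N) (contact force between pack and charger above 45 N).
It fails at once if the salt shaker was moved more than 3 cm or tipped (distance of salt_shaker from where it was at the start of the episode above 0.03 m or angle between salt_shaker's own z axis and vertical above 0.5 rad).
It fails at once if the spice jar was moved more than 3 cm or tipped (distance of spice_jar from where it was at the start of the episode above 0.03 m or angle between spice_jar's own z axis and vertical above 0.5 rad).
It fails at once if the mug was moved more than 3 cm or tipped (distance of mug from where it was at the start of the episode above 0.03 m or angle between mug's own z axis and vertical above 0.5 rad).
It also fails if it takes over 58 s, if anything falls off the work surface, if the arm or the gripper's body presses on something with over 40 N, if the wrist force passes 120 N, or if a joint passes its speed limit or range.

ROBOT

A 6-joint arm with a two-finger parallel gripper is mounted at the origin on a cart in front of the work surface, level with it; the furniture and walls round the work are solid. World frame = base frame: x ahead of the robot, y to its left, z up, the work surface at z = 0. Lengths are in m, angles in rad, forces in N, time in s.
With the tool pointing down it reaches from about 0.3 to 0.75 m from the base axis. Payload 8.5 kg.
Tool frame: the origin (TCP) lies midway between the tips of the shut fingers; the grasp point (between the pads) lies 19 mm behind it; z points along the fingers, y is the line along which they close (so a half turn about z gives the same grasp; the last joint's range is limited). The gripper opens to 85 mm and grips with 20 to 120 N. Pads are 22 mm wide; open, the fingers measure 114 mm over their backs; the gripper's body (76 mm by 85 mm) begins 54 mm behind the grasp point. The pads swing forward as they close: fully open they stand 13 mm farther back than shut.
Start: joints at [0.974, 0.381, 1.297, -0, 1.464, -0.215], TCP at [0.205, 0.51, 0.231] pointing down, gripper open.
Joint ranges: [-3.11, 3.11], [-0.89, 2.33], [0.22, 2.48], [-1.42, 4.56], [0.17, 2.85], [-2.88, 2.88]. Speed limits (rad/s): [2.39, 2.39, 3.14, 3.14, 3.14, 3.14].

INTERFACE

Orientations are given as a rotation vector (axis times angle).
In Python, from plant import get_state, snapshot, finish_job gives the robot as it stands. The module is installed in compiled form; this text tells all that it offers.
- The arm moves only by the tool servo_tool, never from a script. Its argument "series" is a list of rows, each an object of numbers: "x", "y", "z": the shift along the tool's x, y, z in cm; "wx", "wy", "wz": the turn, a rotation vector about the tool's x, y, z in rad. A call has 1 to 8 rows; each row shifts and turns the commanded pose from where the row before left it, along the tool's axes as they then stand; what a row does not reach is not made up. A row lasts 1/8 s, in which the tool goes at most 62.5 mm and 10.7 degrees, less where a joint would pass 70% of its speed; a pose out of reach is approached as far as the arm can. A call is refused whole if a number of a shift passes 6.25 or a number of a turn 0.188, either way. A call with a gripper value outside its range is refused whole. "claw" is the finger opening in cm, from 0 to 8.54, set as the call begins (left out, the last holds). The fingers move at their own pace and stop on an object; the grip force is fixed at half the most. Time passes only in rows, so rows that do not move let the fingers close. It gives the time, the measured TCP pose, the force, the opening and the grip force at its end, in the units of the state.
- get_state(): the state, without advancing time (a new reading comes with each control period).
- snapshot(name): name is "side" or "top"; returns a dict with "color" (480x640x3 uint8, blue, green, red), "fx", "fy", "cx", "cy" (pixels), "k1" (the pictures are not rectified: a ray, as slopes to the right and down, at radius r is drawn at 1 + k1 r^2 times it, then the intrinsics apply), "pose" (4x4, takes a point from camera to world coordinates). Camera axes: x right, y up, looking along -z (the intrinsics and any distortion apply to the point x, -y, -z); pixel columns grow to the right and rows downward; lengths in m; the calibration is good to about 2 mm. A picture is of the moment at which its call begins. There is no depth.
- finish_job(): hands the job in; it is judged then, once.
The state is a dict: "clock": time; "qpos": joint angles; "joint_velocities": joint speeds; "joint_efforts": joint torques, N m; "ee_pos": TCP position; "tool_rot": TCP orientation; "force": force on the tool from outside, world axes, zero at the start; "ft_torque": the same for the moment, N m; "opening": opening from 0.0 (shut) to 1.0 (fully open); "gripper_force": force on a finger pad.
Only numpy, scipy, OpenCV 4.12 (cv2) and the standard library are available. Lean on these libraries where they do the work, as an engineer would, in place of code of your own. Each camera call takes 0.05 s, during which the arm holds its last target. There are 200 camera calls.

## Working session

There is one attempt and no reset: what is moved stays moved. The work goes in short steps, Python scripts to look and compute and a tool call to move; the robot and the scene stay as the last step left them, time stands still between calls to the robot, and variables do not carry over. Pictures are saved under pics/ and viewed, at most 10 in all, crops included, and the job is handed in when it is done.

Besides the shell and the picture viewer there is one more tool, called after "Call:" as a command line: name --argument value ..., lists and objects as JSON in quotes. servo_tool: Moves the arm, as the interface text tells. Its arguments: {"type":"object","properties":{"series":{"type":"array","items":{"type":"object","properties":{"x":{"type":"number"},"y":{"type":"number"},"z":{"type":"number"},"wx":{"type":"number"},"wy":{"type":"number"},"wz":{"type":"number"}}}},"claw":{"type":"number"}},"required":["series"]}

```bash
mkdir -p pics
cat > h.py <<'E'
import numpy as np, cv2
from scipy.spatial.transform import Rotation as R
def ray(s,uv):
    K=np.array([[s['fx'],0,s['cx']],[0,s['fy'],s['cy']],[0,0,1.]])
    p=cv2.undistortPoints(np.array(uv,float).reshape(-1,1,2),K,np.array([s['k1'],0,0,0.]))[:,0]
    d=np.c_[p[:,0],-p[:,1],-np.ones(len(p))]@s['pose'][:3,:3].T
    return s['pose'][:3,3],d
def plane(s,uv,z):
    o,d=ray(s,uv); return o+d*((z-o[2])/d[:,2])[:,None]
def proj(s,P):
    c=(np.atleast_2d(P)-s['pose'][:3,3])@s['pose'][:3,:3]
    a=c[:,0]/-c[:,2];b=-c[:,1]/-c[:,2];f=1+s['k1']*(a*a+b*b)
    return np.c_[s['fx']*a*f+s['cx'],s['fy']*b*f+s['cy']]
E
python3 - <<'E'
from plant import *; from h import *
for n in('top','side'):
    s=snapshot(n); cv2.imwrite(f'pics/{n}0.png',s['color']); print(n,s['pose'].round(3).tolist(),s['fx'],s['k1'])
st=get_state(); print(st)
E
```

```text
top [[-0.019, 0.991, -0.131, 0.416], [-1.0, -0.019, 0.007, 0.273], [0.004, 0.131, 0.991, 1.03], [0.0, 0.0, 0.0, 1.0]] 505.7100190102394 -0.11054961831265994
side [[0.818, 0.37, -0.441, 0.158], [-0.575, 0.502, -0.646, -0.312], [-0.017, 0.782, 0.624, 0.607], [0.0, 0.0, 0.0, 1.0]] 434.9309850575 -0.08605763300008801
{'clock': 0.1, 'qpos': array([ 9.73693578e-01,  3.81143772e-01,  1.29816856e+00, -1.78016934e-05,
        1.46357117e+00, -2.15294931e-01]), 'joint_velocities': array([ 0.00015801, -0.00308147, -0.00139117, -0.00067253,  0.00044353,
       -0.00156179]), 'joint_efforts': array([ 4.29891923e-03, -4.49224949e+01, -2.31656563e+01, -1.49921661e-04,
        3.68636451e-03, -4.55643459e-06]), 'ee_pos': array([0.20478557, 0.51017719, 0.23077091]), 'tool_rot': array([-5.96009330e-01, -3.08403494e+00,  1.87335046e-03]), 'force': array([-0.04696948, -0.68101468, -0.94447149]), 'ft_torque': array([0.02599429, 0.04149677, 0.02542217]), 'gripper_force': 0.0, 'opening': 1.0009074908297166}
```

View pics/top0.png

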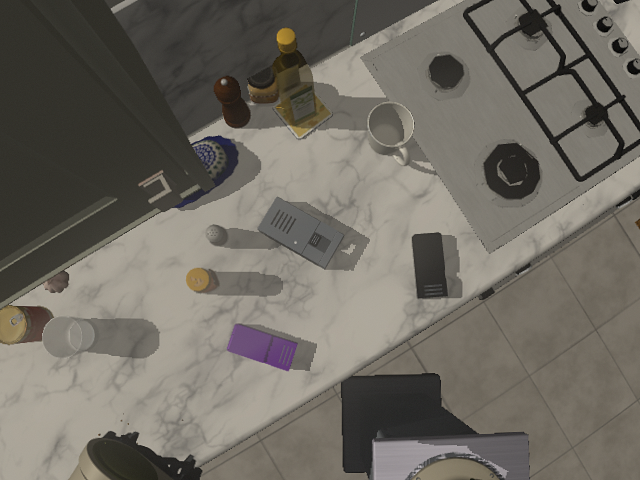

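View pics/side0.png

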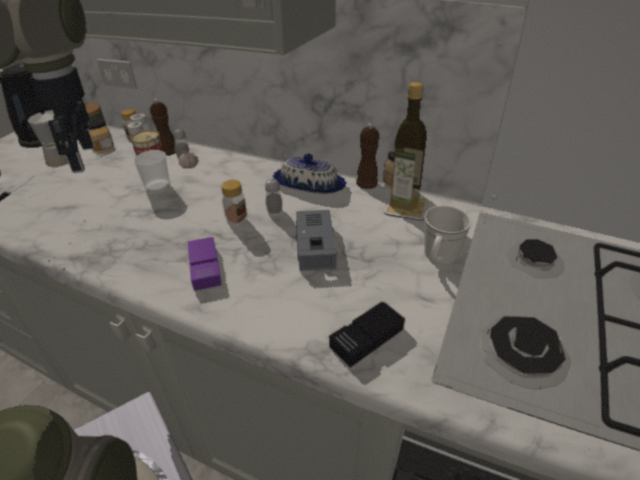

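Run:
```python
from plant import *; from h import *
t={n:cv2.imread(f'pics/{n}0.png') for n in('top','side')}
def c(n,x,y,w=100,h=75): return cv2.resize(t[n][y:y+h,x:x+w],(400,300),interpolation=cv2.INTER_CUBIC)
im=np.vstack([np.hstack([c('top',380,228),c('top',255,190)]),np.hstack([c('side',320,295),c('side',270,200)])])
cv2.imwrite('pics/crop.png',np.clip(im*1.6,0,255).astype(np.uint8))
s={n:snapshot(n) for n in('top','side')}
for n,boxp,boxc in(('top',(395,225,65,85),(250,190,105,85)),('side',(320,295,90,75),(285,205,60,70))):
    hsv=cv2.cvtColor(t[n],cv2.COLOR_BGR2HSV)
    for nm,b,lo,hi in(('pack',boxp,0,62),('chg',boxc,40,140)):
        x,y,w,h=b; v=t[n][y:y+h,x:x+w]; g=v.max(2); sat=v.max(2).astype(int)-v.min(2)
        blue=v[...,0].astype(int)-v[...,2]
        m=((g<58) if nm=='pack' else (blue>-2)&(g<150)).astype(np.uint8)
        cs=cv2.findContours(m,cv2.RETR_EXTERNAL,cv2.CHAIN_APPROX_NONE)[0]; k=max(cs,key=cv2.contourArea)+np.array([[x,y]])
        r=cv2.minAreaRect(k); bx=cv2.boxPoints(r); print(n,nm,cv2.contourArea(k),r,bx.round(1).tolist())
        z=.03 if nm=='pack' else .044
        print(plane(s[n],bx,z).round(4).tolist())
```

```text
top pack 1071.5 ((429.46942138671875, 268.53765869140625), (56.388736724853516, 29.63495445251465), 84.0938491821289) [[411.79998779296875, 242.0], [441.29998779296875, 239.0], [447.1000061035156, 295.1000061035156], [417.6000061035156, 298.1000061035156]]
[[0.5459, 0.0731, 0.03], [0.5509, 0.0129, 0.03], [0.4382, 0.0068, 0.03], [0.4337, 0.0663, 0.03]]
top chg 315.0 ((314.3257141113281, 230.25230407714844), (43.34627151489258, 21.808591842651367), 28.300758361816406) [[290.1000061035156, 229.60000610351562], [300.3999938964844, 210.39999389648438], [338.6000061035156, 230.89999389648438], [328.20001220703125, 250.10000610351562]]
[[0.5733, 0.3161, 0.044], [0.6116, 0.2951, 0.044], [0.5689, 0.2204, 0.044], [0.5311, 0.2417, 0.044]]
side pack 2452.0 ((366.4324035644531, 332.4053955078125), (37.431739807128906, 76.25845336914062), 54.462318420410156) [[324.5, 339.29998779296875], [386.6000061035156, 295.0], [408.29998779296875, 325.5], [346.29998779296875, 369.79998779296875]]
[[0.4228, 0.0589, 0.03], [0.5739, 0.074, 0.03], [0.5554, -0.0016, 0.03], [0.4154, -0.009, 0.03]]
side chg 1976.5 ((315.3345031738281, 240.343017578125), (60.58218765258789, 37.155517578125), 83.2901611328125) [[293.29998779296875, 212.39999389648438], [330.20001220703125, 208.10000610351562], [337.29998779296875, 268.29998779296875], [300.3999938964844, 272.6000061035156]]
[[0.5682, 0.3789, 0.044], [0.6451, 0.3432, 0.044], [0.5357, 0.1729, 0.044], [0.472, 0.2044, 0.044]]
```

View pics/crop.png

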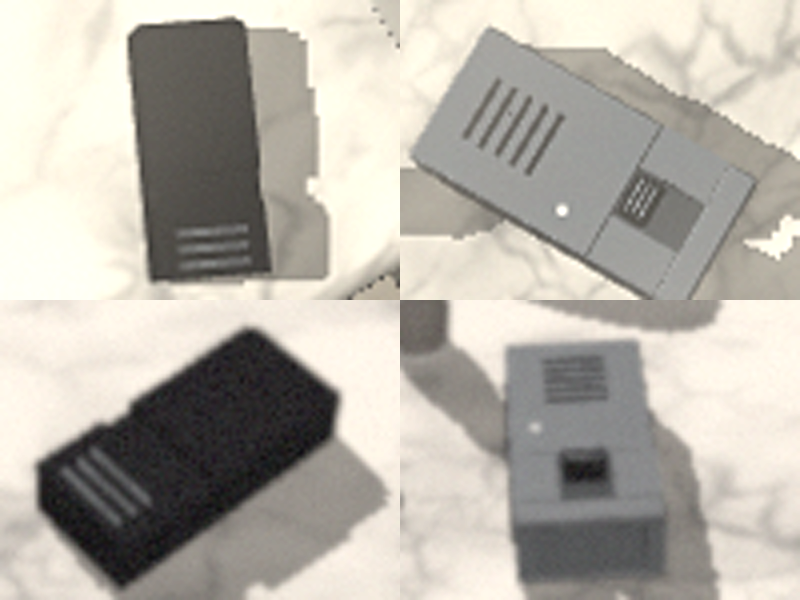

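Run:
```python
from plant import *; from h import *
s=snapshot('top'); t=s['color']
def an(P,name,L):
    P=P[:,:2]; a=(P[0]+P[1])/2; b=(P[2]+P[3])/2 # a=+x end
    d=a-b; print(name,'centre',P.mean(0).round(4),'+xend',a.round(4),'-xend',b.round(4),'len',np.linalg.norm(d).round(4),'wid',np.linalg.norm(P[0]-P[1]).round(4),np.linalg.norm(P[2]-P[3]).round(4),'yaw',np.arctan2(d[1],d[0]).round(4))
an(plane(s,[[413,234],[441,233],[447.5,296.7],[417.5,297.5]],.03),'pack',.13)
an(plane(s,[[258,229.5],[277.5,197],[343.7,235],[326,268]],.044),'chg',.156)
for nm,b,f,z in(('pack',(395,222,75,85),lambda v:v.max(2)<75,.03),('chg',(250,190,105,85),lambda v:(v[...,0].astype(int)-v[...,2]>2),.044)):
    x,y,w,h=b; v=t[y:y+h,x:x+w]; m=cv2.morphologyEx(f(v).astype(np.uint8),cv2.MORPH_CLOSE,np.ones((5,5)))
    k=max(cv2.findContours(m,cv2.RETR_EXTERNAL,cv2.CHAIN_APPROX_NONE)[0],key=cv2.contourArea)+np.array([[x,y]])
    P=plane(s,k.reshape(-1,2),z)[:,:2].astype(np.float32); print(nm,cv2.contourArea(k),cv2.minAreaRect(P),cv2.boxPoints(cv2.minAreaRect(P)).round(4).tolist())
st=get_state();print(R.from_rotvec(st['tool_rot']).as_matrix().round(3).tolist())
print('col',t[250,425],t[225,300],t[260,460],t[200,400])
```

```text
pack centre [0.4988 0.0389] +xend [0.5626 0.0415] -xend [0.4349 0.0363] len 0.1278 wid 0.0572 0.0603 yaw 0.0404
chg centre [0.5677 0.2943] +xend [0.6072 0.36  ] -xend [0.5283 0.2287] len 0.1532 wid 0.0758 0.0741 yaw 1.0298
pack 1827.0 ((0.4992882013320923, 0.039774052798748016), (0.12834829092025757, 0.06129433214664459), 2.8904941082000732) [[0.43369999527931213, 0.06710000336170197], [0.4366999864578247, 0.005900000222027302], [0.5648999810218811, 0.012400000356137753], [0.5618000030517578, 0.07360000163316727]]Traceback (most recent call last):
  File "<stdin>", line 10, in <module>
ValueError: max() iterable argument is empty
```

```bash
cat >> h.py <<'E'
def plan(st,target,yawy,n,rmax=None):
    """rows (cm, rad) to reach target TCP with tool y at yaw yawy, tool pointing down; also tilt error"""
    M=R.from_rotvec(st['tool_rot']).as_matrix(); psi=np.arctan2(M[1,1],M[0,1])
    d=(np.array(target)-st['ee_pos'])*100/n; dy=(yawy-psi)/n
    print('now',st['ee_pos'].round(4),'yaw',psi.round(4),'z axis',M[:,2].round(4),'turn',round(dy*n,4))
    for i in range(n):
        p=psi+i*dy
        print({k:round(float(v),2 if k!='wz' else 3) for k,v in dict(x=-np.sin(p)*d[0]+np.cos(p)*d[1],y=np.cos(p)*d[0]+np.sin(p)*d[1],z=-d[2],wz=-dy).items()})
E
python3 - <<'E'
from plant import *; from h import *
plan(get_state(),[.457,.037,.12],1.616,12)
E
```

```text
now [0.2048 0.5103 0.2311] yaw 1.189 z axis [-4.e-04 -5.e-04 -1.e+00] turn 0.427
{'x': -3.42, 'y': -2.88, 'z': 0.93, 'wz': -0.036}
{'x': -3.32, 'y': -3.0, 'z': 0.93, 'wz': -0.036}
{'x': -3.21, 'y': -3.11, 'z': 0.93, 'wz': -0.036}
{'x': -3.09, 'y': -3.22, 'z': 0.93, 'wz': -0.036}
{'x': -2.98, 'y': -3.33, 'z': 0.93, 'wz': -0.036}
{'x': -2.86, 'y': -3.44, 'z': 0.93, 'wz': -0.036}
{'x': -2.73, 'y': -3.54, 'z': 0.93, 'wz': -0.036}
{'x': -2.6, 'y': -3.63, 'z': 0.93, 'wz': -0.036}
{'x': -2.47, 'y': -3.72, 'z': 0.93, 'wz': -0.036}
{'x': -2.34, 'y': -3.81, 'z': 0.93, 'wz': -0.036}
{'x': -2.2, 'y': -3.89, 'z': 0.93, 'wz': -0.036}
{'x': -2.06, 'y': -3.96, 'z': 0.93, 'wz': -0.036}
```

Call:
servo_tool --claw 8.54 --series '[{"x": -3.4,"y": -2.9,"wz": -0.036},{"x": -3.3,"y": -3.0,"wz": -0.036},{"x": -3.2,"y": -3.1,"wz": -0.036},{"x": -3.1,"y": -3.2,"wz": -0.036},{"x": -3.0,"y": -3.3,"wz": -0.036},{"x": -2.9,"y": -3.4,"wz": -0.036},{"x": -2.7,"y": -3.5,"z": 1,"wz": -0.036},{"x": -2.6,"y": -3.6,"z": 1,"wz": -0.036}]'

```text
validation failed for argument at $.se...
```

Call:
servo_tool --series '[{"x": -2.5,"y": -3.7,"z": 2,"wz": -0.036},{"x": -2.3,"y": -3.8,"z": 2,"wz": -0.036},{"x": -2.2,"y": -3.9,"z": 2,"wz": -0.036},{"x": -2.1,"y": -4.0,"z": 2,"wz": -0.036},{}]'

```text
validation failed for argument at $.se...
```

Run:
```python
from plant import *; from h import *
st=get_state();plan(st,[.457,.037,.003],1.616,4)
s=snapshot('side'); cv2.imwrite('pics/s1.png',cv2.resize(s['color'][180:420,240:560],(800,600)))
print(proj(s,st['ee_pos']))
```

```text
now [0.2048 0.5103 0.2311] yaw 1.189 z axis [-4.e-04 -5.e-04 -1.e+00] turn 0.427
{'x': -10.26, 'y': -8.63, 'z': 5.7, 'wz': -0.107}
{'x': -9.28, 'y': -9.67, 'z': 5.7, 'wz': -0.107}
{'x': -8.2, 'y': -10.61, 'z': 5.7, 'wz': -0.107}
{'x': -7.02, 'y': -11.42, 'z': 5.7, 'wz': -0.107}
[[ 86.32554314 165.13239531]]
```

View pics/s1.png

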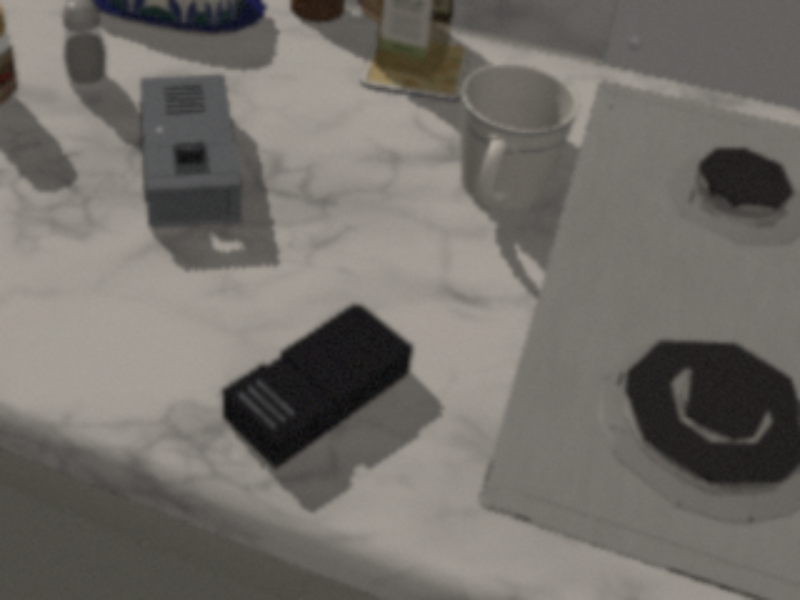

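The moves were refused, so nothing has moved. The picture shows the pack's groove and stripes at the lower left, which is the tail, and the charger's mouth facing the viewer at about (195,205). I'll resend with all six keys in each row.

Call:
servo_tool --claw 8.54 --series '[{"x": -3.4,"y": -2.9,"z": 0,"wx": 0,"wy": 0,"wz": -0.036},{"x": -3.3,"y": -3.0,"z": 0,"wx": 0,"wy": 0,"wz": -0.036},{"x": -3.2,"y": -3.1,"z": 0,"wx": 0,"wy": 0,"wz": -0.036},{"x": -3.1,"y": -3.2,"z": 0,"wx": 0,"wy": 0,"wz": -0.036},{"x": -3.0,"y": -3.3,"z": 0,"wx": 0,"wy": 0,"wz": -0.036},{"x": -2.9,"y": -3.4,"z": 0,"wx": 0,"wy": 0,"wz": -0.036},{"x": -2.7,"y": -3.5,"z": 1,"wx": 0,"wy": 0,"wz": -0.036},{"x": -2.6,"y": -3.6,"z": 1,"wx": 0,"wy": 0,"wz": -0.036}]'

```text
clock: 1.3
ee_pos: [0.3743, 0.1953, 0.2112]
tool_rot: [0.145, 3.138, 0.0]
force: [1.3, 0.9, 0.1]
opening: 0.998
gripper_force: 0.0
```

Call:
servo_tool --series '[{"x": -2.5,"y": -3.7,"z": 2,"wx": 0,"wy": 0,"wz": -0.036},{"x": -2.3,"y": -3.8,"z": 2,"wx": 0,"wy": 0,"wz": -0.036},{"x": -2.2,"y": -3.9,"z": 2,"wx": 0,"wy": 0,"wz": -0.036},{"x": -2.1,"y": -4.0,"z": 2,"wx": 0,"wy": 0,"wz": -0.036},{"x": 0,"y": 0,"z": 0,"wx": 0,"wy": 0,"wz": 0}]'

```text
clock: 1.92
ee_pos: [0.4592, 0.0369, 0.1301]
tool_rot: [0.073, -3.139, -0.0]
force: [-0.3, 0.4, 0.0]
opening: 1.0
gripper_force: 0.0
```

Run:
```python
from plant import *; from h import *
st=get_state();plan(st,[.457,.038,.003],1.616,4)
```

```text
now [0.4592 0.0369 0.1301] yaw 1.6176 z axis [-2.1e-03  1.0e-04 -1.0e+00] turn -0.0016
{'x': 0.05, 'y': 0.03, 'z': 3.18, 'wz': 0.0}
{'x': 0.05, 'y': 0.03, 'z': 3.18, 'wz': 0.0}
{'x': 0.05, 'y': 0.03, 'z': 3.18, 'wz': 0.0}
{'x': 0.05, 'y': 0.03, 'z': 3.18, 'wz': 0.0}
```

Call:
servo_tool --series '[{"x": 0.1,"y": 0.05,"z": 3,"wx": 0,"wy": 0,"wz": 0},{"x": 0.1,"y": 0.05,"z": 3,"wx": 0,"wy": 0,"wz": 0},{"x": 0,"y": 0,"z": 3,"wx": 0,"wy": 0,"wz": 0},{"x": 0,"y": 0,"z": 2.6,"wx": 0,"wy": 0,"wz": 0},{"x": 0,"y": 0,"z": 1,"wx": 0,"wy": 0,"wz": 0},{"x": 0,"y": 0,"z": 0,"wx": 0,"wy": 0,"wz": 0}]'

```text
clock: 2.68
ee_pos: [0.4565, 0.0403, 0.0055]
tool_rot: [0.079, -3.14, -0.0]
force: [-0.2, -0.4, -0.4]
opening: 0.999
gripper_force: 0.0
```

Call:
servo_tool --claw 4.5 --series '[{"x": 0,"y": 0,"z": 0,"wx": 0,"wy": 0,"wz": 0},{"x": 0,"y": 0,"z": 0,"wx": 0,"wy": 0,"wz": 0},{"x": 0,"y": 0,"z": 0,"wx": 0,"wy": 0,"wz": 0},{"x": 0,"y": 0,"z": 0,"wx": 0,"wy": 0,"wz": 0},{"x": 0,"y": 0,"z": 0,"wx": 0,"wy": 0,"wz": 0},{"x": 0,"y": 0,"z": 0,"wx": 0,"wy": 0,"wz": 0}]'

```text
clock: 3.42
ee_pos: [0.4572, 0.0397, 0.0066]
tool_rot: [-0.078, 3.138, -0.001]
force: [-1.7, -0.4, 9.3]
opening: 0.64
gripper_force: 62.8
```

Run:
```python
from plant import *; from h import *
st=get_state();plan(st,[.457,.1116,.066],1.03+np.pi/2,7)
```

```text
now [0.4572 0.0397 0.0066] yaw 1.6207 z axis [ 2.4e-03 -5.0e-04 -1.0e+00] turn 0.9801
{'x': -0.05, 'y': 1.03, 'z': -0.85, 'wz': -0.14}
{'x': -0.19, 'y': 1.01, 'z': -0.85, 'wz': -0.14}
{'x': -0.33, 'y': 0.97, 'z': -0.85, 'wz': -0.14}
{'x': -0.46, 'y': 0.92, 'z': -0.85, 'wz': -0.14}
{'x': -0.59, 'y': 0.84, 'z': -0.85, 'wz': -0.14}
{'x': -0.7, 'y': 0.75, 'z': -0.85, 'wz': -0.14}
{'x': -0.8, 'y': 0.65, 'z': -0.85, 'wz': -0.14}
```

Call:
servo_tool --series '[{"x": 0,"y": 0,"z": -2,"wx": 0,"wy": 0,"wz": 0},{"x": -0.05,"y": 1.0,"z": -2,"wx": 0,"wy": 0,"wz": -0.14},{"x": -0.2,"y": 1.0,"z": -2,"wx": 0,"wy": 0,"wz": -0.14},{"x": -0.3,"y": 1.0,"z": 0,"wx": 0,"wy": 0,"wz": -0.14},{"x": -0.5,"y": 0.9,"z": 0,"wx": 0,"wy": 0,"wz": -0.14},{"x": -0.6,"y": 0.8,"z": 0,"wx": 0,"wy": 0,"wz": -0.14},{"x": -0.7,"y": 0.8,"z": 0,"wx": 0,"wy": 0,"wz": -0.14},{"x": -0.8,"y": 0.6,"z": 0,"wx": 0,"wy": 0,"wz": -0.14}]'

```text
clock: 4.42
ee_pos: [0.4567, 0.1118, 0.0656]
tool_rot: [1.554, -2.73, 0.0]
force: [-0.1, 0.5, -2.0]
opening: 0.641
gripper_force: 64.1
```

Call:
servo_tool --series '[{"x": 0,"y": 0,"z": 0,"wx": 0,"wy": 0,"wz": 0},{"x": 0,"y": 0,"z": 0,"wx": 0,"wy": 0,"wz": 0}]'

```text
clock: 4.68
ee_pos: [0.4569, 0.1112, 0.0655]
tool_rot: [-1.544, 2.736, -0.0]
force: [-0.4, 0.2, -2.1]
opening: 0.642
gripper_force: 63.9
```

Run:
```python
from plant import *; from h import *
st=get_state();plan(st,[.457,.1116,.066],1.03+np.pi/2,1); print(st['force'],st['opening'])
s=snapshot('side'); t=snapshot('top')
cv2.imwrite('pics/side2.png',s['color']);cv2.imwrite('pics/top2.png',t['color'])
a=cv2.resize(s['color'][180:360,230:430],(400,360),interpolation=2)
b=cv2.resize(t['color'][180:360,230:430],(400,360),interpolation=2)
im=np.hstack([cv2.resize(s['color'][200:350,270:370],(400,600),interpolation=2),cv2.resize(t['color'][185:335,270:370],(400,600),interpolation=2)])
cv2.imwrite('pics/c2.png',np.clip(im*1.7,0,255).astype(np.uint8))
```

```text
now [0.4569 0.1112 0.0655] yaw 2.5983 z axis [ 1.e-04 -1.e-04 -1.e+00] turn 0.0025
{'x': -0.04, 'y': 0.02, 'z': -0.05, 'wz': -0.003}
[-0.43716116  0.19742852 -2.07599194] 0.642044407415409
```

View pics/c2.png

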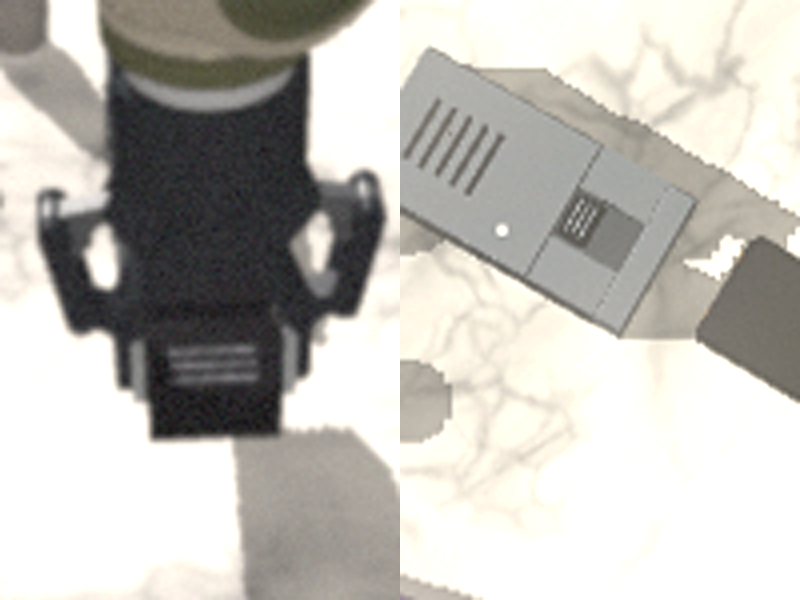

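The left half shows the pack held level, with its tail and stripes towards the camera. On the right, the top view has the nose corners at about (344,267) and (361,244) in full-image pixels, lined up with the mouth corners (325,269) and (344,236). Next I'll measure the lateral offset from edge fits.

```bash
cat > edge.py <<'E'
from plant import *; from h import *
def edge(g,p,q,sgn,half=4,n=25):
    """subpixel line fit: strongest signed gradient along the normal (left of p->q is n)"""
    p,q=np.array(p,float),np.array(q,float); d=(q-p)/np.linalg.norm(q-p); nn=np.array([d[1],-d[0]])
    ts=np.arange(-half,half+.01,.1); out=[]
    for a in np.linspace(.08,.92,n):
        c=p+a*(q-p); xy=(c+ts[:,None]*nn).astype(np.float32)
        v=cv2.remap(g,xy[:,0][:,None],xy[:,1][:,None],cv2.INTER_LINEAR)[:,0]
        dv=np.gradient(cv2.GaussianBlur(v[:,None],(1,0),0,sigmaX=5,sigmaY=5)[:,0])*sgn
        if dv.max()>.3: out.append(c+ts[dv.argmax()]*nn)
    return np.array(out)
def line(s,pts,z):
    P=plane(s,pts,z)[:,:2]; vx,vy,x,y=cv2.fitLine(P.astype(np.float32),cv2.DIST_HUBER,0,.001,.001).ravel()
    if vy<0: vx,vy=-vx,-vy
    return np.array([x,y]),np.arctan2(vy,vx),P
U=np.array([np.cos(1.03),np.sin(1.03)]); N=np.array([-U[1],U[0]])
E
python3 - <<'E'
from edge import *
s=snapshot('top'); g=s['color'].max(2).astype(np.float32); st=get_state()
pz=st['ee_pos'][2]-.0066
E={'chg right':((278,197.5),(343.5,235),1,.044),'chg left':((259,230.5),(324,268),-1,.044),'chg mouth':((325,268),(344,236.5),-1,.044),
'pack right':((364,246),(374,252),1,pz+.03),'pack left':((347,272),(366,283),-1,pz)}
m=np.array([.5283,.2287])
for k,(p,q,sg,z) in E.items():
    e=edge(g,p,q,sg); 
    if len(e)<4: print(k,'few');continue
    c,y,P=line(s,e,z); w=(P-m)@np.c_[U,N]; print(k,len(e),'yaw',y.round(4),'lat mean',w[:,1].mean().round(4),'x range',w[:,0].min().round(4),w[:,0].max().round(4),'std',w.std(0).round(4))
print(g[260,355:400:3],[g[int(250+i*.55),int(370+i)] for i in range(-6,6)])
print('tcp lat',((st['ee_pos'][:2]-m)@np.c_[U,N]).round(4))
E
```

```text
Traceback (most recent call last):
  File "edge.py", line 9, in edge
    dv=np.gradient(cv2.GaussianBlur(v[:,None],(1,0),0,sigmaX=5,sigmaY=5)[:,0])*sgn
                   ~~~~~~~~~~~~~~~~^^^^^^^^^^^^^^^^^^^^^^^^^^^^^^^^^^^^^
cv2.error: OpenCV(4.12.0) :-1: error: (-5:Bad argument) in function 'GaussianBlur'
> Overload resolution failed:
>  - argument for GaussianBlur() given by name ('sigmaX') and position (3)
>  - argument for GaussianBlur() given by name ('sigmaX') and position (3)
```

```bash
sed -i 's/cv2.GaussianBlur(v\[:,None\],(1,0),0,sigmaX=5,sigmaY=5)\[:,0\]/gaussian_filter1d(v,5)/; 1a from scipy.ndimage import gaussian_filter1d' edge.py
cat > meas.py <<'E'
from edge import *
import sys
s=snapshot('top'); g=s['color'].max(2).astype(np.float32); st=get_state()
pz=st['ee_pos'][2]-.0066
E={'chg right':((278,197.5),(343.5,235),1,.044),'chg left':((285,245.5),(324,268),1,.044),'chg mouth':((325,268),(344,236.5),-1,.044),
'pack right':((364,246),(374,252),1,pz+.03),'pack left':((347,272),(366,283),-1,pz)}
m=np.array([.5283,.2287])
for k,(p,q,sg,z) in E.items():
    e=edge(g,p,q,sg); 
    if len(e)<4: print(k,'few');continue
    c,y,P=line(s,e,z); w=(P-m)@np.c_[U,N]; print(k,len(e),'yaw',y.round(4),'lat mean',np.median(w[:,1]).round(4),'x range',w[:,0].min().round(4),w[:,0].max().round(4),'std',w.std(0).round(4))
print('tcp lat',((st['ee_pos'][:2]-m)@np.c_[U,N]).round(4))
E
python3 meas.py
```

```text
chg right 20 yaw 1.0149 lat mean -0.0398 x range 0.0133 0.1395 std [0.0369 0.0012]
chg left 25 yaw 1.031 lat mean 0.0371 x range 0.0094 0.0837 std [0.0223 0.0003]
chg mouth 25 yaw 2.5878 lat mean 0.0018 x range -0.0073 0.0001 std [0.0014 0.0184]
pack right 25 yaw 1.0093 lat mean -0.0308 x range -0.0634 -0.0451 std [0.0055 0.0002]
pack left 25 yaw 1.0038 lat mean 0.0252 x range -0.079 -0.0436 std [0.0106 0.0003]
tcp lat [-0.1375  0.0006]
```

Call:
servo_tool --series '[{"x": 0,"y": 0.1,"z": 2,"wx": 0,"wy": 0,"wz": 0},{"x": 0,"y": 0,"z": 2,"wx": 0,"wy": 0,"wz": 0},{"x": -0.5,"y": 0,"z": 1.1,"wx": 0,"wy": 0,"wz": 0},{"x": -0.5,"y": 0,"z": 0.1,"wx": 0,"wy": 0,"wz": 0},{"x": 0,"y": 0,"z": 0,"wx": 0,"wy": 0,"wz": 0},{"x": 0,"y": 0,"z": 0,"wx": 0,"wy": 0,"wz": 0}]'

```text
clock: 5.62
ee_pos: [0.4615, 0.1206, 0.0138]
tool_rot: [-1.547, 2.733, -0.001]
force: [-0.2, -0.3, -2.4]
opening: 0.644
gripper_force: 63.9
```

Run:
```python
from plant import *; from h import *
t=snapshot('top'); s=snapshot('side')
im=np.hstack([cv2.resize(t['color'][190:310,280:400],(400,400),interpolation=2),cv2.resize(s['color'][230:330,270:370],(400,400),interpolation=2)])
cv2.imwrite('pics/c3.png',np.clip(im*1.7,0,255).astype(np.uint8))
```

```text
(no output)
```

View pics/c3.png

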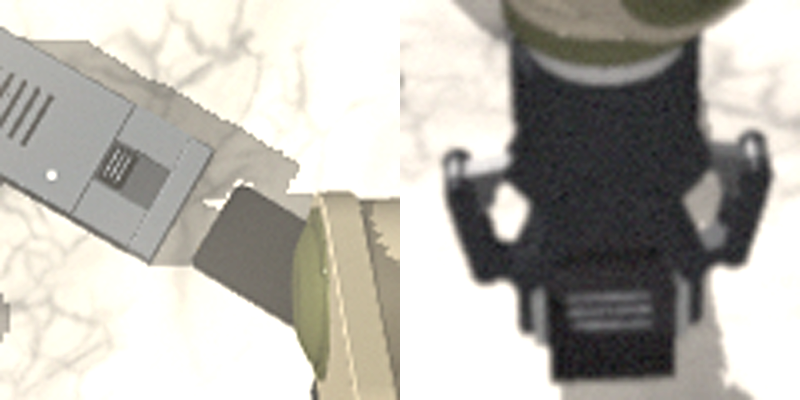

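The top view (left) shows the nose about 15 mm short of the mouth and nearly collinear with it. The side view (right) shows the pack held level. I'll re-measure at insertion height.

```bash
cat > meas2.py <<'E'
from edge import *
s=snapshot('top'); g=s['color'].max(2).astype(np.float32); st=get_state()
pz=st['ee_pos'][2]-.0066; m=np.array([.5283,.2287])
E={'chg right':((282,200),(341,234),1,.044,2.5),'chg left':((285,245.5),(323,267.5),1,.044,2.5),
'pack right':((358,248),(370,254.4),1,pz+.03,2.5),'pack left':((343,273.5),(365,286.3),-1,pz,2.5)}
for k,(p,q,sg,z,h) in E.items():
    e=edge(g,p,q,sg,h,40); P=plane(s,e,z)[:,:2]; w=(P-m)@np.c_[U,N]
    for _ in range(4):
        c=np.polyfit(w[:,0],w[:,1],1); r=abs(w[:,1]-np.polyval(c,w[:,0])); w=w[r<max(2*np.median(r),3e-4)]
    print(k,len(w),'yaw',(1.03+c[0]).round(4),'lat at x=-.04,0,.06:',np.polyval(c,[-.04,0,.06]).round(4),'x',w[:,0].min().round(3),w[:,0].max().round(3))
print('tcp',((st['ee_pos'][:2]-m)@np.c_[U,N]).round(4))
E
python3 meas2.py
```

```text
chg right 21 yaw 1.0189 lat at x=-.04,0,.06: [-0.0383 -0.0387 -0.0394] x 0.02 0.131
chg left 28 yaw 1.0282 lat at x=-.04,0,.06: [0.0374 0.0373 0.0372] x 0.015 0.084
pack right 40 yaw 1.0083 lat at x=-.04,0,.06: [-0.0298 -0.0307 -0.032 ] x -0.061 -0.038
pack left 33 yaw 1.0084 lat at x=-.04,0,.06: [0.0262 0.0254 0.0241] x -0.083 -0.04
tcp [-0.1272  0.0017]
```

Call:
servo_tool --series '[{"x": 0,"y": 0,"z": 0.04,"wx": 0,"wy": 0,"wz": -0.015},{"x": 0,"y": 0,"z": 0,"wx": 0,"wy": 0,"wz": 0}]'

```text
clock: 6.02
ee_pos: [0.4613, 0.1205, 0.013]
tool_rot: [-1.568, 2.722, -0.0]
force: [-0.0, -0.1, -2.6]
opening: 0.646
gripper_force: 64.0
```

```bash
python3 meas2.py; python3 -c "
from plant import *; from h import *
st=get_state(); plan(st,st['ee_pos'],1.0236+np.pi/2,1); print(st['force'],st['ft_torque'])"
```

```text
chg right 21 yaw 1.0172 lat at x=-.04,0,.06: [-0.038  -0.0385 -0.0393] x 0.02 0.131
chg left 30 yaw 1.0276 lat at x=-.04,0,.06: [0.0374 0.0373 0.0372] x 0.015 0.084
pack right 32 yaw 1.0219 lat at x=-.04,0,.06: [-0.0283 -0.0287 -0.0292] x -0.061 -0.038
pack left 34 yaw 1.0182 lat at x=-.04,0,.06: [0.0275 0.0271 0.0264] x -0.083 -0.04
tcp [-0.1273  0.0018]
now [0.4613 0.1205 0.0129] yaw 2.616 z axis [-0. -0. -1.] turn -0.0216
{'x': -0.0, 'y': 0.0, 'z': -0.0, 'wz': 0.022}
[ 0.29956311 -0.27642385 -1.63443985] [-0.00357956  0.04505965  0.0037736 ]
```

Call:
servo_tool --series '[{"x": -0.5,"y": -0.01,"z": -0.03,"wx": 0,"wy": 0,"wz": 0},{"x": -0.5,"y": -0.01,"z": 0,"wx": 0,"wy": 0,"wz": 0},{"x": -0.5,"y": -0.01,"z": 0,"wx": 0,"wy": 0,"wz": 0},{"x": -0.3,"y": -0.01,"z": 0,"wx": 0,"wy": 0,"wz": 0},{"x": -0.3,"y": -0.01,"z": 0,"wx": 0,"wy": 0,"wz": 0}]'

```text
clock: 6.7
ee_pos: [0.4723, 0.1387, 0.0132]
tool_rot: [1.568, -2.722, -0.0]
force: [-0.5, -0.6, -2.5]
opening: 0.641
gripper_force: 64.0
```

Call:
servo_tool --series '[{"x": -0.3,"y": -0.01,"z": 0,"wx": 0,"wy": 0,"wz": 0},{"x": -0.3,"y": -0.01,"z": 0,"wx": 0,"wy": 0,"wz": 0}]'

```text
clock: 6.95
ee_pos: [0.4755, 0.1437, 0.0132]
tool_rot: [1.568, -2.722, -0.0]
force: [-0.1, -0.8, -1.7]
opening: 0.638
gripper_force: 64.0
```

Call:
servo_tool --series '[{"x": -0.3,"y": -0.01,"z": 0,"wx": 0,"wy": 0,"wz": 0},{"x": -0.3,"y": -0.01,"z": 0,"wx": 0,"wy": 0,"wz": 0},{"x": -0.3,"y": -0.01,"z": 0,"wx": 0,"wy": 0,"wz": 0}]'

```text
clock: 7.32
ee_pos: [0.4803, 0.1514, 0.0132]
tool_rot: [1.568, -2.722, -0.0]
force: [-1.4, 0.4, -1.9]
opening: 0.641
gripper_force: 64.0
```

Call:
servo_tool --series '[{"x": -0.2,"y": 0,"z": 0,"wx": 0,"wy": 0,"wz": 0},{"x": -0.2,"y": 0,"z": 0,"wx": 0,"wy": 0,"wz": 0},{"x": -0.2,"y": -0.01,"z": 0,"wx": 0,"wy": 0,"wz": 0}]'

```text
clock: 7.7
ee_pos: [0.4833, 0.1564, 0.0132]
tool_rot: [1.568, -2.722, -0.0]
force: [-0.4, 0.1, -1.5]
opening: 0.64
gripper_force: 64.0
```

Call:
servo_tool --series '[{"x": -0.2,"y": 0,"z": 0,"wx": 0,"wy": 0,"wz": 0},{"x": -0.2,"y": 0,"z": 0,"wx": 0,"wy": 0,"wz": 0},{"x": -0.2,"y": -0.01,"z": 0,"wx": 0,"wy": 0,"wz": 0}]'

```text
clock: 8.07
ee_pos: [0.4864, 0.1616, 0.0132]
tool_rot: [1.568, -2.722, -0.0]
force: [-0.2, 0.4, -2.2]
opening: 0.638
gripper_force: 64.0
```

Call:
servo_tool --series '[{"x": -0.2,"y": 0,"z": 0,"wx": 0,"wy": 0,"wz": 0},{"x": -0.2,"y": 0,"z": 0,"wx": 0,"wy": 0,"wz": 0},{"x": -0.2,"y": -0.01,"z": 0,"wx": 0,"wy": 0,"wz": 0}]'

```text
clock: 8.45
ee_pos: [0.4895, 0.1667, 0.0132]
tool_rot: [1.568, -2.722, 0.0]
force: [-0.2, -0.1, -1.7]
opening: 0.639
gripper_force: 64.0
```

Call:
servo_tool --series '[{"x": -0.2,"y": 0,"z": 0,"wx": 0,"wy": 0,"wz": 0},{"x": -0.2,"y": 0,"z": 0,"wx": 0,"wy": 0,"wz": 0},{"x": -0.2,"y": -0.01,"z": 0,"wx": 0,"wy": 0,"wz": 0}]'

```text
clock: 8.82
ee_pos: [0.4926, 0.1718, 0.0132]
tool_rot: [1.568, -2.722, -0.0]
force: [-0.2, 0.3, -1.8]
opening: 0.644
gripper_force: 64.0
```

Call:
servo_tool --series '[{"x": -0.2,"y": 0,"z": 0,"wx": 0,"wy": 0,"wz": 0},{"x": -0.2,"y": 0,"z": 0,"wx": 0,"wy": 0,"wz": 0},{"x": -0.2,"y": -0.01,"z": 0,"wx": 0,"wy": 0,"wz": 0}]'

```text
clock: 9.2
ee_pos: [0.4951, 0.1764, 0.0131]
tool_rot: [1.567, -2.72, 0.0]
force: [-2.6, -5.5, -1.3]
opening: 0.644
gripper_force: 64.2
```

Call:
servo_tool --series '[{"x": -0.2,"y": 0,"z": 0,"wx": 0,"wy": 0,"wz": 0},{"x": -0.2,"y": 0,"z": 0,"wx": 0,"wy": 0,"wz": 0}]'

```text
clock: 9.45
ee_pos: [0.4972, 0.18, 0.0131]
tool_rot: [1.567, -2.721, -0.0]
force: [-2.3, -4.1, -2.0]
opening: 0.641
gripper_force: 64.1
```

Call:
servo_tool --series '[{"x": -0.2,"y": -0.01,"z": 0,"wx": 0,"wy": 0,"wz": 0},{"x": -0.2,"y": 0,"z": 0,"wx": 0,"wy": 0,"wz": 0}]'

```text
clock: 9.7
ee_pos: [0.4997, 0.1838, 0.0132]
tool_rot: [1.568, -2.722, -0.0]
force: [-3.1, -4.3, -1.3]
opening: 0.643
gripper_force: 64.1
```

Call:
servo_tool --series '[{"x": -0.2,"y": -0.01,"z": 0,"wx": 0,"wy": 0,"wz": 0},{"x": -0.2,"y": 0,"z": 0,"wx": 0,"wy": 0,"wz": 0}]'

```text
clock: 9.95
ee_pos: [0.5019, 0.1873, 0.0132]
tool_rot: [1.568, -2.722, -0.0]
force: [-1.3, -3.4, -2.1]
opening: 0.639
gripper_force: 64.1
```

Call:
servo_tool --series '[{"x": -0.3,"y": -0.01,"z": 0,"wx": 0,"wy": 0,"wz": 0},{"x": -0.3,"y": 0,"z": 0,"wx": 0,"wy": 0,"wz": 0},{"x": -0.3,"y": -0.01,"z": 0,"wx": 0,"wy": 0,"wz": 0},{"x": -0.3,"y": 0,"z": 0,"wx": 0,"wy": 0,"wz": 0}]'

```text
clock: 10.45
ee_pos: [0.5082, 0.1976, 0.0132]
tool_rot: [1.568, -2.722, -0.0]
force: [-1.6, -2.4, -2.5]
opening: 0.643
gripper_force: 64.1
```

Call:
servo_tool --series '[{"x": -0.3,"y": -0.01,"z": 0,"wx": 0,"wy": 0,"wz": 0},{"x": -0.3,"y": 0,"z": 0,"wx": 0,"wy": 0,"wz": 0},{"x": -0.3,"y": -0.01,"z": 0,"wx": 0,"wy": 0,"wz": 0},{"x": -0.3,"y": 0,"z": 0,"wx": 0,"wy": 0,"wz": 0}]'

```text
clock: 10.95
ee_pos: [0.5143, 0.2079, 0.0132]
tool_rot: [1.568, -2.722, -0.0]
force: [-1.5, -3.0, -3.4]
opening: 0.644
gripper_force: 64.1
```

Call:
servo_tool --claw 8.54 --series '[{"x": 0,"y": 0,"z": 0,"wx": 0,"wy": 0,"wz": 0},{"x": 0,"y": 0,"z": 0,"wx": 0,"wy": 0,"wz": 0},{"x": 0,"y": 0,"z": 0,"wx": 0,"wy": 0,"wz": 0},{"x": 0,"y": 0,"z": -2,"wx": 0,"wy": 0,"wz": 0},{"x": 0,"y": 0,"z": -3,"wx": 0,"wy": 0,"wz": 0},{"x": 2,"y": 0,"z": -1,"wx": 0,"wy": 0,"wz": 0},{"x": 4,"y": 0,"z": 0,"wx": 0,"wy": 0,"wz": 0}]'

```text
clock: 11.82
ee_pos: [0.4837, 0.1551, 0.0735]
tool_rot: [-1.569, 2.72, -0.001]
force: [0.3, -0.5, -0.8]
opening: 0.997
gripper_force: 0.0
```

Call:
servo_tool --claw 0 --series '[{"x": 0,"y": 0,"z": 0,"wx": 0,"wy": 0,"wz": 0.02},{"x": 0,"y": 0,"z": 0,"wx": 0,"wy": 0,"wz": 0},{"x": 0,"y": 0,"z": 0,"wx": 0,"wy": 0,"wz": 0},{"x": 0,"y": 0,"z": 0,"wx": 0,"wy": 0,"wz": 0},{"x": 0,"y": 0,"z": 0,"wx": 0,"wy": 0,"wz": 0},{"x": 0,"y": 0,"z": 0,"wx": 0,"wy": 0,"wz": 0},{"x": 0,"y": 0,"z": 0,"wx": 0,"wy": 0,"wz": 0}]'

```text
clock: 12.7
ee_pos: [0.4842, 0.1559, 0.0732]
tool_rot: [1.541, -2.738, 0.0]
force: [-0.0, -0.4, -0.2]
opening: 0.001
gripper_force: 0.0
```

Run:
```python
from edge import *
st=get_state(); m=np.array([.5283,.2287])
print('tcp',((st['ee_pos'][:2]-m)@np.c_[U,N]).round(4)); plan(st,st['ee_pos'],1.0236+np.pi/2,1)
t=snapshot('top'); s=snapshot('side')
im=np.hstack([cv2.resize(t['color'][190:310,280:400],(400,400),interpolation=2),cv2.resize(s['color'][200:300,270:370],(400,400),interpolation=2)])
cv2.imwrite('pics/c4.png',np.clip(im*1.7,0,255).astype(np.uint8))
```

```text
tcp [-0.0852  0.0004]
now [0.4842 0.1559 0.0732] yaw 2.5962 z axis [ 0. -0. -1.] turn -0.0018
{'x': -0.0, 'y': 0.0, 'z': -0.0, 'wz': 0.002}
```

View pics/c4.png

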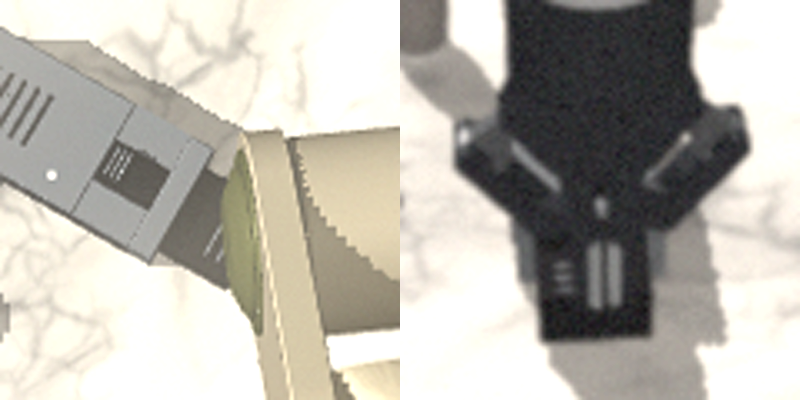

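The top view (left) shows the pack partly in the mouth and straight. The side view (right) shows the closed fingers behind and above the tail, roughly centred on it. I'll lower them and push in small steps.

Call:
servo_tool --series '[{"x": 0,"y": -0.1,"z": 2.5,"wx": 0,"wy": 0,"wz": 0},{"x": 0,"y": 0,"z": 2.5,"wx": 0,"wy": 0,"wz": 0},{"x": 0,"y": 0,"z": 1.1,"wx": 0,"wy": 0,"wz": 0},{"x": -0.8,"y": 0,"z": 0,"wx": 0,"wy": 0,"wz": 0},{"x": -0.6,"y": 0,"z": 0,"wx": 0,"wy": 0,"wz": 0},{"x": -0.4,"y": 0,"z": 0,"wx": 0,"wy": 0,"wz": 0}]'

```text
clock: 13.55
ee_pos: [0.495, 0.1713, 0.013]
tool_rot: [-1.541, 2.736, -0.001]
force: [-0.6, 0.1, -0.2]
opening: -0.001
gripper_force: 0.0
```

Call:
servo_tool --series '[{"x": -0.3,"y": 0,"z": 0,"wx": 0,"wy": 0,"wz": 0},{"x": -0.2,"y": 0,"z": 0,"wx": 0,"wy": 0,"wz": 0}]'

```text
clock: 13.8
ee_pos: [0.4971, 0.1751, 0.0124]
tool_rot: [-1.541, 2.737, -0.0]
force: [-0.2, -0.5, 0.0]
opening: -0.003
gripper_force: 0.0
```

Call:
servo_tool --series '[{"x": -0.2,"y": 0,"z": 0,"wx": 0,"wy": 0,"wz": 0},{"x": -0.2,"y": 0,"z": 0,"wx": 0,"wy": 0,"wz": 0},{"x": -0.2,"y": 0,"z": 0,"wx": 0,"wy": 0,"wz": 0}]'

```text
clock: 14.18
ee_pos: [0.4995, 0.1794, 0.0122]
tool_rot: [1.54, -2.736, 0.001]
force: [-3.2, -5.4, 3.6]
opening: -0.002
gripper_force: 3.4
```

Call:
servo_tool --series '[{"x": -0.3,"y": 0,"z": 0,"wx": 0,"wy": 0,"wz": 0},{"x": -0.3,"y": 0,"z": 0,"wx": 0,"wy": 0,"wz": 0},{"x": -0.3,"y": 0,"z": 0,"wx": 0,"wy": 0,"wz": 0}]'

```text
clock: 14.55
ee_pos: [0.5041, 0.1871, 0.0122]
tool_rot: [1.54, -2.736, 0.001]
force: [-3.6, -6.5, 3.8]
opening: -0.004
gripper_force: 3.4
```

Call:
servo_tool --series '[{"x": -0.3,"y": 0,"z": 0,"wx": 0,"wy": 0,"wz": 0},{"x": -0.3,"y": 0,"z": 0,"wx": 0,"wy": 0,"wz": 0},{"x": -0.3,"y": 0,"z": 0,"wx": 0,"wy": 0,"wz": 0}]'

```text
clock: 14.92
ee_pos: [0.5087, 0.1947, 0.0122]
tool_rot: [1.54, -2.735, 0.001]
force: [-3.8, -5.6, 4.0]
opening: -0.001
gripper_force: 3.4
```

Call:
servo_tool --series '[{"x": -0.2,"y": 0,"z": 0,"wx": 0,"wy": 0,"wz": 0},{"x": -0.2,"y": 0,"z": 0,"wx": 0,"wy": 0,"wz": 0},{"x": -0.2,"y": 0,"z": 0,"wx": 0,"wy": 0,"wz": 0}]'

```text
clock: 15.3
ee_pos: [0.5118, 0.1998, 0.0122]
tool_rot: [1.54, -2.735, 0.001]
force: [-2.8, -6.5, 3.9]
opening: 0.0
gripper_force: 3.5
```

Call:
servo_tool --series '[{"x": -0.2,"y": 0,"z": 0,"wx": 0,"wy": 0,"wz": 0},{"x": -0.2,"y": 0,"z": 0,"wx": 0,"wy": 0,"wz": 0}]'

```text
clock: 15.55
ee_pos: [0.5139, 0.2032, 0.0122]
tool_rot: [1.54, -2.735, 0.001]
force: [-3.4, -6.2, 3.9]
opening: -0.002
gripper_force: 3.5
```

Call:
servo_tool --series '[{"x": -0.15,"y": 0,"z": 0,"wx": 0,"wy": 0,"wz": 0},{"x": -0.15,"y": 0,"z": 0,"wx": 0,"wy": 0,"wz": 0}]'

```text
clock: 15.8
ee_pos: [0.5154, 0.2058, 0.0122]
tool_rot: [1.54, -2.735, 0.001]
force: [-3.6, -6.6, 4.0]
opening: 0.0
gripper_force: 3.5
```

Call:
servo_tool --series '[{"x": -0.1,"y": 0,"z": 0,"wx": 0,"wy": 0,"wz": 0},{"x": -0.1,"y": 0,"z": 0,"wx": 0,"wy": 0,"wz": 0}]'

```text
clock: 16.05
ee_pos: [0.5164, 0.2074, 0.0122]
tool_rot: [1.54, -2.735, 0.001]
force: [-3.8, -5.8, 3.1]
opening: -0.003
gripper_force: 3.5
```

Call:
servo_tool --series '[{"x": -0.1,"y": 0,"z": 0,"wx": 0,"wy": 0,"wz": 0},{"x": -0.1,"y": 0,"z": 0,"wx": 0,"wy": 0,"wz": 0}]'

```text
clock: 16.3
ee_pos: [0.5175, 0.2091, 0.0122]
tool_rot: [1.54, -2.735, 0.001]
force: [-3.3, -6.1, 4.2]
opening: 0.004
gripper_force: 3.5
```

Call:
servo_tool --series '[{"x": -0.1,"y": 0,"z": 0,"wx": 0,"wy": 0,"wz": 0},{"x": -0.1,"y": 0,"z": 0,"wx": 0,"wy": 0,"wz": 0}]'

```text
clock: 16.55
ee_pos: [0.5185, 0.2109, 0.0122]
tool_rot: [1.54, -2.735, 0.001]
force: [-3.1, -6.0, 3.5]
opening: -0.0
gripper_force: 3.5
```

Call:
servo_tool --series '[{"x": -0.1,"y": 0,"z": 0,"wx": 0,"wy": 0,"wz": 0},{"x": -0.1,"y": 0,"z": 0,"wx": 0,"wy": 0,"wz": 0}]'

```text
clock: 16.8
ee_pos: [0.5196, 0.2126, 0.0122]
tool_rot: [1.54, -2.735, 0.001]
force: [-3.8, -6.7, 3.3]
opening: 0.007
gripper_force: 3.4
```

Call:
servo_tool --series '[{"x": -0.1,"y": 0,"z": 0,"wx": 0,"wy": 0,"wz": 0},{"x": -0.1,"y": 0,"z": 0,"wx": 0,"wy": 0,"wz": 0}]'

```text
clock: 17.05
ee_pos: [0.5206, 0.2142, 0.0122]
tool_rot: [1.54, -2.735, 0.001]
force: [-3.8, -6.0, 5.3]
opening: 0.003
gripper_force: 3.7
```

Call:
servo_tool --series '[{"x": -0.1,"y": 0,"z": 0,"wx": 0,"wy": 0,"wz": 0},{"x": -0.05,"y": 0,"z": 0,"wx": 0,"wy": 0,"wz": 0}]'

```text
clock: 17.3
ee_pos: [0.5214, 0.2156, 0.0122]
tool_rot: [1.54, -2.736, 0.001]
force: [-3.8, -5.8, 2.8]
opening: 0.0
gripper_force: 3.3
```

Call:
servo_tool --series '[{"x": -0.05,"y": 0,"z": 0,"wx": 0,"wy": 0,"wz": 0},{"x": -0.05,"y": 0,"z": 0,"wx": 0,"wy": 0,"wz": 0}]'

```text
clock: 17.55
ee_pos: [0.522, 0.2165, 0.0122]
tool_rot: [1.54, -2.736, 0.001]
force: [-2.7, -5.3, 4.1]
opening: 0.001
gripper_force: 3.0
```

Call:
servo_tool --series '[{"x": -0.05,"y": 0,"z": 0,"wx": 0,"wy": 0,"wz": 0},{"x": -0.05,"y": 0,"z": 0,"wx": 0,"wy": 0,"wz": 0}]'

```text
clock: 17.8
ee_pos: [0.5226, 0.2174, 0.0122]
tool_rot: [1.54, -2.736, 0.001]
force: [-2.7, -4.4, 2.9]
opening: 0.005
gripper_force: 2.7
```

Call:
servo_tool --series '[{"x": -0.05,"y": 0,"z": 0,"wx": 0,"wy": 0,"wz": 0},{"x": -0.05,"y": 0,"z": 0,"wx": 0,"wy": 0,"wz": 0}]'

```text
clock: 18.05
ee_pos: [0.5233, 0.2186, 0.0122]
tool_rot: [1.54, -2.737, 0.0]
force: [-2.5, -4.6, 3.6]
opening: 0.002
gripper_force: 2.4
```

Call:
servo_tool --series '[{"x": -0.05,"y": 0,"z": 0,"wx": 0,"wy": 0,"wz": 0},{"x": -0.05,"y": 0,"z": 0,"wx": 0,"wy": 0,"wz": 0}]'

```text
clock: 18.3
ee_pos: [0.524, 0.2196, 0.0122]
tool_rot: [1.541, -2.737, 0.0]
force: [-3.0, -7.5, 5.4]
opening: -0.001
gripper_force: 4.1
```

Run:
```python
from edge import *
st=get_state(); m=np.array([.5283,.2287]); print('tcp',((st['ee_pos'][:2]-m)@np.c_[U,N]).round(4),st['force'],st['gripper_force'])
t=snapshot('top'); s=snapshot('side'); a=cv2.imread('pics/top2.png')
im=np.hstack([cv2.resize(t['color'][210:270,295:355],(400,400),interpolation=2),cv2.resize(s['color'][220:290,280:350],(400,400),interpolation=2)])
cv2.imwrite('pics/c5.png',np.clip(im*1.7,0,255).astype(np.uint8))
```

```text
tcp [-0.01  -0.001] [-3.04229582 -7.46345166  5.41306339] 4.05309721827507
```

View pics/c5.png

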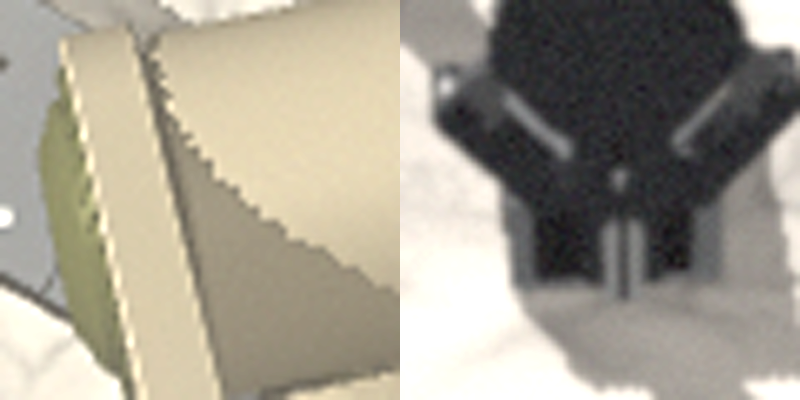

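The gripper hides both the catch and the tail in this view, so I'll go on by feel in half-millimetre rows.

Call:
servo_tool --series '[{"x": -0.05,"y": 0,"z": 0,"wx": 0,"wy": 0,"wz": 0},{"x": -0.03,"y": 0,"z": 0,"wx": 0,"wy": 0,"wz": 0}]'

```text
clock: 18.65
ee_pos: [0.524, 0.2196, 0.0122]
tool_rot: [1.54, -2.735, 0.001]
force: [-4.9, -10.3, 6.4]
opening: 0.004
gripper_force: 5.8
```

Call:
servo_tool --series '[{"x": -0.05,"y": 0,"z": 0,"wx": 0,"wy": 0,"wz": 0}]'

```text
clock: 18.77
ee_pos: [0.524, 0.2197, 0.0122]
tool_rot: [1.54, -2.734, 0.002]
force: [-6.1, -14.5, 7.9]
opening: -0.002
gripper_force: 7.6
```

Position has stopped and the force is rising sharply, so I'm backing off at once to check the catch.

Call:
servo_tool --series '[{"x": 0.3,"y": 0,"z": 0,"wx": 0,"wy": 0,"wz": 0},{"x": 2,"y": 0,"z": 0,"wx": 0,"wy": 0,"wz": 0},{"x": 3,"y": 0,"z": -2,"wx": 0,"wy": 0,"wz": 0},{"x": 3,"y": 0,"z": -4,"wx": 0,"wy": 0,"wz": 0},{"x": 5,"y": 0,"z": -5,"wx": 0,"wy": 0,"wz": 0},{"x": 5,"y": -3,"z": -3,"wx": 0,"wy": 0,"wz": 0},{"x": 2,"y": -5,"z": 0,"wx": 0,"wy": 0,"wz": 0},{"x": 0,"y": -5,"z": 0,"wx": 0,"wy": 0,"wz": 0}]'

```text
clock: 19.77
ee_pos: [0.5349, -0.0141, 0.1459]
tool_rot: [-1.537, 2.737, -0.002]
force: [0.7, 0.6, 0.4]
opening: -0.001
gripper_force: 0.0
```

Run:
```python
from edge import *
st=get_state(); print(st['ee_pos'],st['force'])
t=snapshot('top'); s=snapshot('side'); cv2.imwrite('pics/side6.png',s['color']); cv2.imwrite('pics/top6.png',t['color'])
f=lambda i,y,x,n:cv2.resize(i[y:y+n*3//4,x:x+n],(400,300),interpolation=2)
a=cv2.imread('pics/top0.png'); b=cv2.imread('pics/side0.png')
im=np.vstack([np.hstack([f(t['color'],212,292,72),f(s['color'],220,275,72)]),np.hstack([f(a,212,292,72),f(b,220,275,72)])])
cv2.imwrite('pics/c6.png',np.clip(im*1.7,0,255).astype(np.uint8))
```

```text
[ 0.53492213 -0.01408136  0.14594475] [0.69061901 0.62404613 0.35252565]
```

View pics/c6.png

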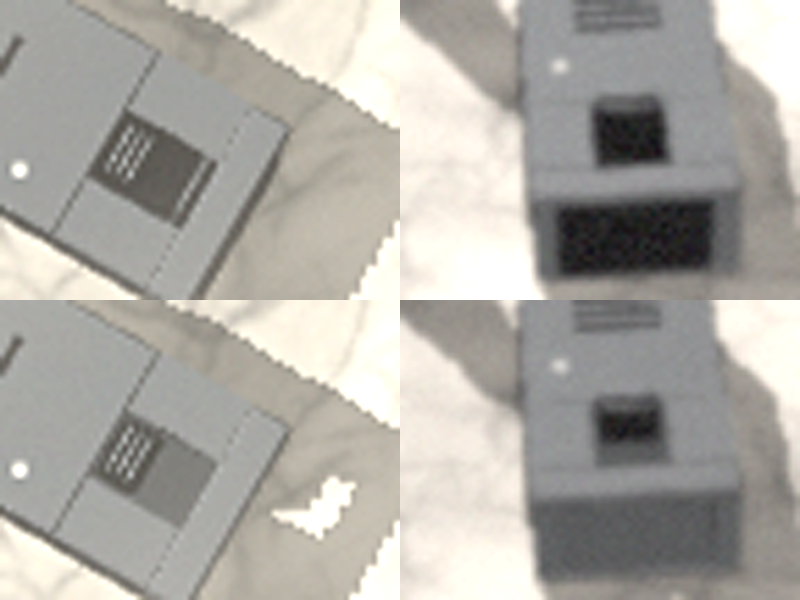

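Run:
```python
from edge import *
P=np.array([.5283,.2287])+.035*U
for n in('top','side'):
    s=snapshot(n); a=proj(s,np.r_[P,.051])[0]; b=proj(s,np.r_[P,.054])[0]; print(n,a.round(1),'3mm shift',(b-a).round(2))
    o=cv2.imread(f'pics/{n}0.png').astype(np.float32).max(2); g=s['color'].astype(np.float32).max(2)
    boxes={'tab':(310,233,17,15),'static':(268,205,30,25)} if n=='top' else {'tab':(307,235,20,8),'static':(303,212,24,14)}
    for k,(x,y,w,h) in boxes.items():
        T=cv2.resize(g[y:y+h,x:x+w],None,fx=10,fy=10,interpolation=2); S=cv2.resize(o[y-3:y+h+3,x-3:x+w+3],None,fx=10,fy=10,interpolation=2)
        _,v,_,l=cv2.minMaxLoc(cv2.matchTemplate(S,T,cv2.TM_CCOEFF_NORMED)); print(n,k,v,'shift now-old px',3-l[0]/10,3-l[1]/10)
    if n=='side': print(o[230:256,314:320].mean(1).round(0).tolist()); print(g[230:256,314:320].mean(1).round(0).tolist())
```

```text
top [319.5 242.1] 3mm shift [ 0.02 -0.2 ]
top tab 0.851081132888794 shift now-old px 0.0 0.10000000000000009
top static 0.9969744682312012 shift now-old px 0.0 0.0
side [316.  240.6] 3mm shift [-0.03 -1.15]
side tab 0.9903455376625061 shift now-old px 0.0 0.10000000000000009
side static 0.9863423109054565 shift now-old px 0.0 0.0
[87.0, 88.0, 88.0, 87.0, 89.0, 89.0, 83.0, 62.0, 54.0, 52.0, 35.0, 24.0, 23.0, 20.0, 25.0, 40.0, 52.0, 55.0, 57.0, 66.0, 80.0, 88.0, 88.0, 85.0, 78.0, 64.0]
[92.0, 92.0, 92.0, 92.0, 92.0, 92.0, 86.0, 66.0, 56.0, 54.0, 37.0, 22.0, 24.0, 22.0, 21.0, 20.0, 21.0, 19.0, 27.0, 51.0, 80.0, 91.0, 92.0, 89.0, 82.0, 65.0]
```

The tab sits where it was at the start: 0.1 px of shift in the side view, against 1.15 px if it were riding on the pack. The catch is therefore down in the groove, and the robot is clear.

```bash
python3 -c "
from plant import *
print(finish_job())"
```

```text
the job is handed in; nothing more can be done
None
```

I handed the job in with the battery pack fully in the charging bay and, by the camera check, the catch down in its groove. The highest push I read was about 16 N sideways, against the 30 N limit, and the arm ended clear of everything; the judge's result was not shown.

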